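# Lay the knock bar back across the knock box

### The arm

A 7-joint arm with a two-finger parallel gripper is mounted at the origin on a cart in front of the work surface, level with it; the furniture and walls round the work are solid. World frame = base frame: x ahead of the robot, y to its left, z up, the work surface at z = 0. Lengths are in m, angles in degrees, forces in N, time in s.
With the tool pointing down it reaches from about 0.35 to 0.9 m from the base axis. Payload 8.1 kg.
Tool frame: the origin (TCP) lies midway between the tips of the shut fingers; the grasp point (between the pads) lies 19 mm behind it; z points along the fingers, y is the direction in which the jaws open and shut (so a half turn about z gives the same grasp; the last joint's range is limited). The gripper opens to 92 mm and grips with 3 to 60 N. Pads are 19 mm wide; open, the fingers measure 130 mm over their backs; the gripper's body (75 mm by 190 mm) begins 47 mm behind the grasp point.
Start: joints at [67.403, 24.895, 1.432, 90.138, -0.665, 64.973, -4.303], TCP at [0.18, -0.599, 0.227] pointing down, gripper open.
Joint ranges: [-149.89, 149.89], [-25.12, 119.58], [-72.63, 75.52], [4.76, 147.25], [-75.54, 255.54], [6.69, 114.76], [-157.13, 157.13]. Speed limits (degrees/s): [127.2, 127.2, 172.46, 172.46, 180, 180, 180].

### API

Orientations are given as a 3x3 rotation matrix whose columns are the frame's x, y, z axes.
In Python, from workcell import status, cams, job gives the robot as it stands. The module is installed in compiled form; this text tells all that it offers.
- The arm moves only by the tool jog_arm, never from a script. Its argument "increments" is a list of rows, each a list of 7 numbers: the shift along the world's x, y, z each as a share of 20 cm, from -1 to 1, then the turn, a rotation vector about the world's x, y, z each as a share of 90 degrees, from -1 to 1, then the opening, from -1 (shut) to 1 (fully open), so that 0 is half open. In form: [[dx, dy, dz, wx, wy, wz, grip], ...]. A call has 1 to 8 rows; each row shifts and turns the commanded pose from where the row before left it; what a row does not reach is not made up. A row lasts 1/12 s, in which the tool goes at most 41.7 mm and 7.16 degrees, less where a joint would pass 70% of its speed; a pose out of reach is approached as far as the arm can. A call with a number of a shift or a turn outside -1 to 1 is refused whole. A call with a gripper value outside its range is refused whole. The fingers move at their own pace and stop on an object; the grip force is fixed at half the most. Time passes only in rows, so rows that do not move let the fingers close. It gives the time, the measured TCP pose, the force and the opening at its end, in the units of the state.
- status.sense(): the state, without advancing time (a new reading comes with each control period).
- cams.grab_frame(name): name is "scene" or "top" or "wrist"; returns a dict with "frame" (400x640x3 uint8, blue, green, red), "fov_y" (degrees; the focal length in pixels is half the picture's height over the tangent of half this angle, whatever the lens; pixels are square), "cx", "cy" (the principal point, pixels), "R" (3x3) and "t" (3): a world point X has camera coordinates R X + t. Camera axes: x right, y down, z forward; pixel columns grow to the right and rows downward; lengths in m; the calibration is good to about 2 mm. A picture is of the moment at which its call begins. There is no depth.
- job.sign_off(): hands the job in, once; it reports no verdict.
The state is a dict: "time": time; "q": joint angles; "qd": joint speeds; "joint_efforts": joint torques, N m; "position": TCP position; "orientation": TCP orientation; "contact_force": force on the tool from outside, world axes, zero at the start; "moment": the same for the moment, N m; "width": finger opening in m.
Only numpy, scipy, OpenCV 4.12 (cv2) and the standard library are available. Lean on these libraries where they do the work, as an engineer would, in place of code of your own. Each camera call takes 0.05 s, during which the arm holds its last target. There are 200 camera calls.

### The job

Take the washed knock bar off the sloping drainer and put it back across the rectangular steel knock box, its two bare ends lying level in the two forks so that the bar spans the open tub. Lower it in rather than dropping it, let go, and leave the other things on the counter where they stand.

Things in the scene. Friction and masses are not known exactly. Their poses are not given: they have to be found in the camera images.
- knock_bar: Knock bar, 0.25 kg: black rubber sleeve 24 mm thick, 104 mm long, on a steel rod 12 mm thick, 176 mm long (36 mm bare at each end; ends alike). Origin at its middle, on its axis; x along it. It starts on the drainer, sloping 30 degrees, +x end high. Grip the middle of the sleeve square to the slope.
- drainer: Fixed aluminium drainer, base 80 (x) by 185 (y) mm, 8 mm thick (rims 12), 127 mm tall at its high end, towards the coffee machine (robot right). Origin: centre of its underside; y level, from high to low end. Two shallow forks hold the bar's bare ends, a stop plate its low end; the bar lifts out square to its slope. Open below the sleeve.
- drainer_rest (a point): Middle of the bar as it lies in the drainer, 85 mm above the drainer's origin; axes as the drainer's.
- knock_tub: Rectangular steel knock box (not the round black bucket): fixed open tub, 146 (x) by 110 (y) mm, walls 6, rim 52 above the counter. On the middle of each x-end wall a fork 10 mm thick, tips 87 mm up; inner faces 126 apart. Slots open upward: 19 mm wide at the bottom (66 mm up), 33 at the mouth. Origin: centre of the underside; x runs from fork to fork.
- box_seat (a point): Where the middle of the bar's axis comes to rest when it lies in both forks: centred over the tub, 72 mm above the counter. Its x axis runs from fork to fork.
- order_pad: Bystander, loose: black notepad lying flat, 130x95x16 mm. Origin at its underside.
- tamper: Bystander, loose: steel coffee tamper with a wooden handle, 59 mm across, 94 mm tall. Origin at its underside.
- loyalty_stamp: Bystander, loose: small wooden hand stamp, 30x42x52 mm tall. Origin at its underside.
- pitcher: Bystander, loose: small steel milk pitcher with a handle, 67x94x92 mm. Origin at its underside.
- espresso_cup: Bystander, loose: low cup with a handle, 65x91x52 mm. Origin at its underside.
- tasting_glass: Bystander, loose: waisted glass, 62 mm across, 86 mm tall. Origin at its underside.

How it is judged (in metres and radians):
On the way, in this order (a step that is already met when the one before it is completed fails the run):
1. the bar is lifted off the drainer, in the fingers (distance between knock_bar and drainer_rest above 0.06 m and contact force between the fingers and knock_bar above 0.5 N), for 0.1 s.
2. the bar is brought down to the forks of the knock box while still in the fingers (distance between knock_bar and box_seat below 0.025 m and contact force between the fingers and knock_bar above 0.5 N), for 0.05 s.
At the end, for the whole second after the job is handed in: The bar lies at rest in both forks of the knock box, released: its middle within 12.5 mm lengthwise, 8 mm sideways and 5 mm in height of the seat, its axis within 0.08 rad of the line between the forks (x of knock_bar in the frame of box_seat between -0.0125 and 0.0125 m and y of knock_bar in the frame of box_seat between -0.008 and 0.008 m and z of knock_bar in the frame of box_seat between -0.005 and 0.005 m and angle between the x axis of knock_bar and the x axis of box_seat, either way round below 0.08 rad and contact force between knock_bar and knock_tub above 0.5 N and contact force between the fingers and knock_bar below 0.1 N and linear speed of knock_bar below 0.02 m/s); the robot touches nothing.
It fails at once if a bystander moved more than 30 mm (distance of any of order_pad, tamper, loyalty_stamp, pitcher, espresso_cup, tasting_glass from where it was at the start of the episode above 0.03 m).
It fails at once if a bystander tipped over (angle between any of order_pad, tamper, loyalty_stamp, pitcher, espresso_cup, tasting_glass's own z axis and vertical above 0.5 rad).
It also fails if it takes over 38 s, if anything falls off the work surface, if the arm or the gripper's body presses on something with over 40 N, if the wrist force passes 120 N, or if a joint passes its speed limit or range.

## Working session

There is one attempt and no reset: what is moved stays moved. The work goes in short steps, Python scripts to look and compute and a tool call to move; the robot and the scene stay as the last step left them, time stands still between calls to the robot, and variables do not carry over. Pictures are saved under pics/ and viewed, about 8 in all and at most 12, crops included, and the job is handed in when it is done.

Besides the shell and the picture viewer there is one more tool, called after "Call:" by a JSON object that holds its "api" and its "payload", one argument or row to a line. jog_arm: Moves the arm, as the interface text tells. Shift numbers are shares of 20 cm and turn numbers shares of 90 degrees, none past 1 either way. Its arguments: {"type":"object","properties":{"increments":{"type":"array","items":{"type":"array","items":{"type":"number","minimum":-1,"maximum":1}}}},"required":["increments"]}

```bash
mkdir -p pics
cat > h.py <<'E'
import numpy as np, cv2, pickle
from workcell import status, cams, job
def grab(n, tag):
    f=cams.grab_frame(n); pickle.dump(f,open(f'pics/{tag}.pkl','wb')); cv2.imwrite(f'pics/{tag}.png',f['frame']); return f
def load(tag): return pickle.load(open(f'pics/{tag}.pkl','rb'))
def ray(f,u,v):
    F=200/np.tan(np.radians(f['fov_y']/2)); R=np.array(f['R']); t=np.array(f['t'])
    d=R.T@np.array([(u-f['cx'])/F,(v-f['cy'])/F,1]); return -R.T@t, d
def at_z(f,u,v,z):
    c,d=ray(f,u,v); return c+d*(z-c[2])/d[2]
def proj(f,X):
    F=200/np.tan(np.radians(f['fov_y']/2)); p=np.array(f['R'])@np.array(X)+np.array(f['t']); return np.array([f['cx']+F*p[0]/p[2],f['cy']+F*p[1]/p[2]])
def tri(obs):
    A=np.zeros((3,3));b=np.zeros(3)
    for f,u,v in obs:
        c,d=ray(f,u,v); d/=np.linalg.norm(d); P=np.eye(3)-np.outer(d,d); A+=P;b+=P@c
    return np.linalg.solve(A,b)
E
python3 - <<'E'
from h import *
for n in('scene','top'):
    f=grab(n,n+'0'); print(n,f['fov_y'],f['cx'],f['cy'],-np.array(f['R']).T@np.array(f['t']),f['frame'].shape)
s=status.sense(); print(s['time'],s['position'],s['orientation'],s['width'])
E
```

```text
scene 46.44318101537752 307.54425622849624 206.08285120231795 [-0.05605243 -1.37897291  0.76144339] (400, 640, 3)
top 53.49499627150765 319.05972428986814 194.99779922606726 [ 0.49510518 -0.09596742  1.20138771] (400, 640, 3)
0.1 [ 0.1796158  -0.59816172  0.22604298] [[ 9.57752717e-01  2.87592549e-01 -5.09067886e-04]
 [ 2.87592977e-01 -9.57751847e-01  1.29594774e-03]
 [-1.14855794e-04 -1.38760182e-03 -9.99999031e-01]] 0.09170312264021653
```

View pics/scene0.png

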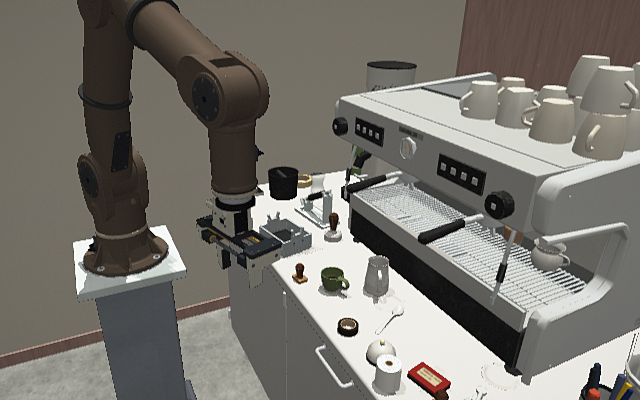

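View pics/top0.png

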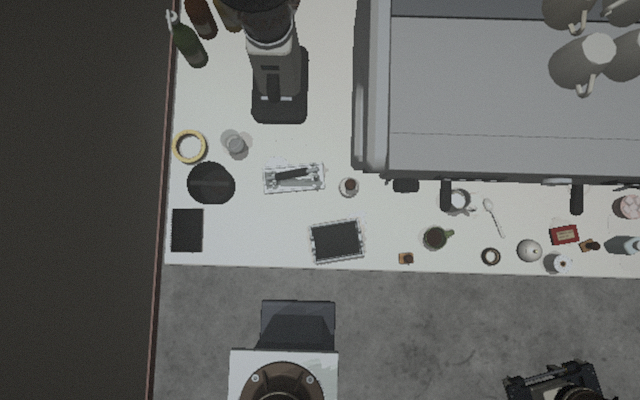

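Run:
```python
from h import *
a=load('top0')['frame'][152:272,252:382]; b=load('scene0')['frame'][175:265,250:350]
cv2.imwrite('pics/c1.png',cv2.resize(a,None,fx=6,fy=5*1.0,interpolation=cv2.INTER_CUBIC)[:600])
```

```text
(no output)
```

View pics/c1.png

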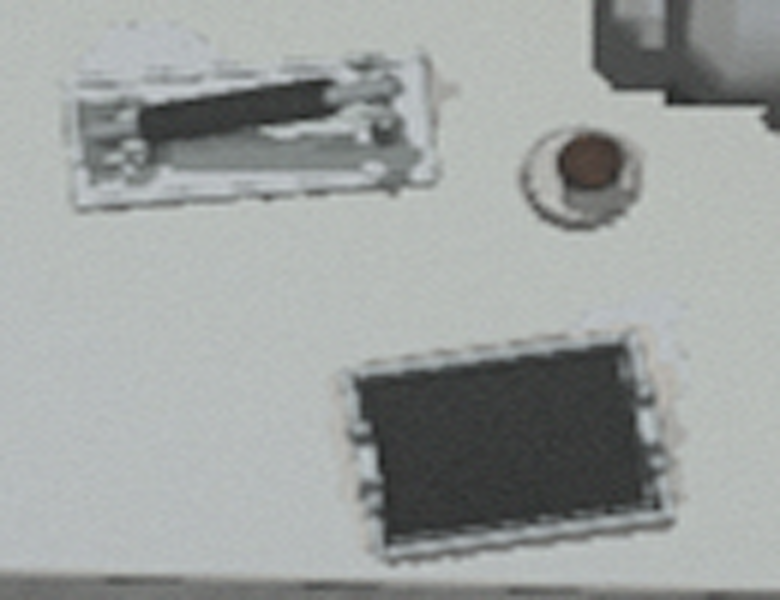

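The crop shows the drainer (base corners about (75,90), (430,55), (437,185) and (80,207)) with the black sleeve running from (140,122) to its high right end at (333,95). Below is the tub, with rim corners at (340,372), (640,335), (672,520) and (383,560) and fork prongs at left x≈365 and right x≈650.

Run:
```python
from h import *
f=load('top0'); P=lambda x,y,z: at_z(f,252+x/6,152+y/5,z)
D=[P(*p,0.008) for p in((75,90),(430,55),(437,185),(80,207))]; print('drainer',np.round(D,3),np.mean(D,0))
a,b=P(140,122,.069),P(333,95,.121); print('sleeve',a,b,(a+b)/2,np.degrees(np.arctan2(*(a-b)[:2])),np.linalg.norm((a-b)[:2]))
T=[P(*p,0.052) for p in((340,372),(640,335),(672,520),(383,560))]; print('tub',np.round(T,3),np.mean(T,0))
F=[P(*p,0.087) for p in((360,432),(370,490),(645,395),(655,458))]; print('forks',np.round(F,3),np.mean(F,0))
d=(F[0]+F[1]-F[2]-F[3]);print(np.degrees(np.arctan2(d[0],d[1])), np.degrees([np.arctan2(*(q)[:2]) for q in (T[0]-T[1],T[3]-T[2],D[0]-D[1],D[3]-D[2])]))
for n,c in dict(tamper=(590,180)).items(): print(n,P(*c,0.05))
for n,c,z in(('pitcher',(458,200),.05),('cup',(434,238),.03),('stamp',(406,258),.03),('glass',(235,143),.05)): print(n,at_z(f,*c,z))
```

```text
drainer [[ 0.684  0.077  0.008]
 [ 0.711 -0.102  0.008]
 [ 0.632 -0.108  0.008]
 [ 0.613  0.072  0.008]] [ 0.66001327 -0.01503767  0.008     ]
sleeve [0.65695938 0.03656687 0.069     ] [ 0.66711289 -0.05742376  0.121     ] [ 0.66203614 -0.01042844  0.095     ] -6.1655694177959965 0.09453746870004566
tub [[ 0.517 -0.064  0.052]
 [ 0.542 -0.207  0.052]
 [ 0.437 -0.225  0.052]
 [ 0.41  -0.088  0.052]] [ 0.47631602 -0.14583978  0.052     ]
forks [[ 0.483 -0.075  0.087]
 [ 0.451 -0.081  0.087]
 [ 0.507 -0.207  0.087]
 [ 0.472 -0.212  0.087]] [ 0.47831978 -0.1437323   0.087     ]
-9.90201505021713 [-10.08630426 -11.01617966  -8.5082184   -5.93670751]
tamper [ 0.63191747 -0.18155235  0.05      ]
pitcher [ 0.60595841 -0.49549473  0.05      ]
cup [ 0.49387676 -0.43155356  0.03      ]
stamp [ 0.43338973 -0.3499423   0.03      ]
glass [0.7557386  0.16195181 0.05      ]
```

Call:
{"api": "jog_arm", "payload": {
  "increments": [
    [0.1375,0.125,0.0125,0,0,0.0736,1],
    [0.1375,0.125,0.0125,0,0,0.0736,1],
    [0.1375,0.125,0.0125,0,0,0.0736,1],
    [0.1375,0.125,0.0125,0,0,0.0736,1],
    [0.1375,0.125,0.0125,0,0,0.0736,1],
    [0.1375,0.125,0.0125,0,0,0.0736,1],
    [0.1375,0.125,0.0125,0,0,0.0736,1],
    [0.1375,0.125,0.0125,0,0,0.0736,1]
  ]
}}

```text
time: 0.77
position: [0.4006, -0.3971, 0.2467]
orientation: [[0.342, 0.94, -0.0], [0.94, -0.342, 0.0], [0.0, -0.0, -1.0]]
contact_force: [0.1, -0.9, -0.1]
width: 0.092
```

Call:
{"api": "jog_arm", "payload": {
  "increments": [
    [0.075,0.156,0,0,0,0.0736,1],
    [0.075,0.156,0,0,0,0.0736,1],
    [0.075,0.156,0,0,0,0.0736,1],
    [0.075,0.156,0,0,0,0.0736,1],
    [0.075,0.156,0,0,0,0,1],
    [0.075,0.156,0,0,0,0,1],
    [0.075,0.156,0,0,0,0,1],
    [0.075,0.156,0,0,0,0,1]
  ]
}}

```text
time: 1.43
position: [0.5199, -0.1475, 0.2465]
orientation: [[-0.108, 0.994, -0.001], [0.994, 0.108, 0.0], [0.0, -0.001, -1.0]]
contact_force: [1.0, -0.2, 0.1]
width: 0.0919
```

```bash
python3 -c "
from h import *
f=grab('wrist','w1');print(f['fov_y'])"
```

```text
58.85455867413056
```

View pics/w1.png

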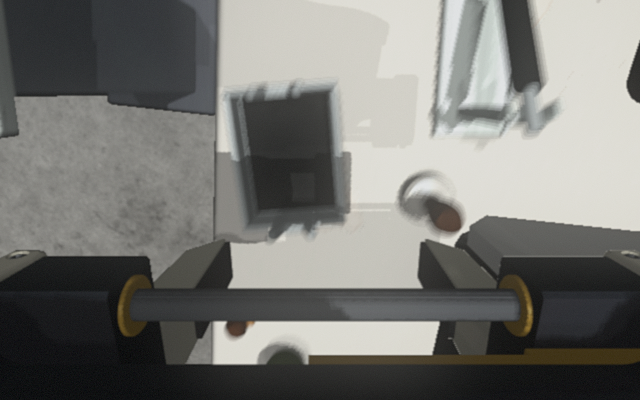

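Call:
{"api": "jog_arm", "payload": {
  "increments": [
    [0.095,0.149,-0.0254,0,0,0,1],
    [0.095,0.149,-0.0254,0,0,0,1],
    [0.095,0.149,-0.0254,-0.0663,-0.0072,0,1],
    [0.095,0.149,-0.0254,-0.0663,-0.0072,0,1],
    [0.095,0.149,-0.0254,-0.0663,-0.0072,0,1],
    [0.095,0.149,-0.0254,-0.0663,-0.0072,0,1],
    [0.095,0.149,-0.0254,-0.0663,-0.0072,0,1],
    [0,0,0,0,0,0,1]
  ]
}}

```text
time: 2.15
position: [0.648, 0.0706, 0.2053]
orientation: [[-0.117, 0.992, 0.054], [0.869, 0.129, -0.478], [-0.481, -0.009, -0.877]]
contact_force: [-2.5, 3.2, -1.9]
width: 0.0915
```

```bash
python3 -c "
from h import *
f=grab('wrist','w2');s=status.sense();print(s['position'],s['orientation'],s['contact_force'])"
```

```text
[0.64785714 0.06471579 0.20698257] [[-0.11174622  0.99242284  0.0510851 ]
 [ 0.86976781  0.12254065 -0.47800391]
 [-0.480642   -0.00898295 -0.8768709 ]] [-0.06528823 -0.70810999 -0.82394095]
```

View pics/w2.png

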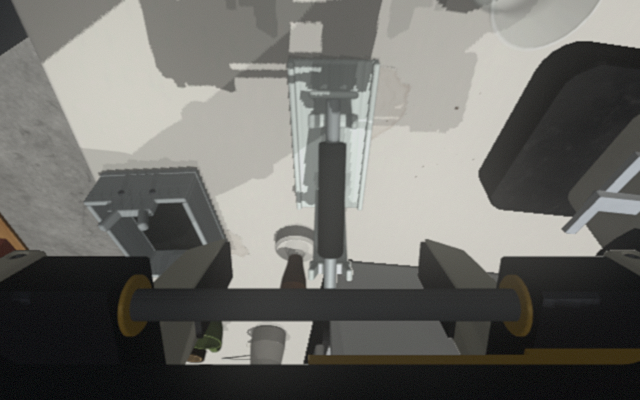

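w2 shows the sleeve in line with the tool, running from about (332,142) at the low end to (331,258) at the high end, with edges at u≈319 and u≈346. The tub and tamper are clear on the left. The grinder on the right is clear of the fingers.

Run:
```python
from h import *
from scipy.optimize import least_squares
from scipy.spatial.transform import Rotation as Ro
w=load('w2'); t=load('top0')
cam=-np.array(w['R']).T@np.array(w['t']); print('cam',cam,'z',np.array(w['R'])[2])
ob=[(w,332,142,-1),(w,331.5,258,1),(t,252+140/6,152+122/5,-1),(t,252+333/6,152+95/5,1)]
def pts(p,s):
    a=p[3]; d=np.array([-np.cos(np.radians(30))*np.sin(a),-np.cos(np.radians(30))*np.cos(a),.5]); return p[:3]+s*.052*d
r=least_squares(lambda p:np.concatenate([proj(f,pts(p,s))-[u,v] for f,u,v,s in ob]),[.66,-.01,.085,-.11])
print(r.x,np.degrees(r.x[3]),r.fun.round(1))
a=r.x[3]; yd=np.array([np.sin(a),np.cos(a),0]); xd=np.array([np.cos(a),-np.sin(a),0])
n=.5*yd+np.cos(np.pi/6)*np.array([0,0,1.]); T=np.c_[np.cross(xd,-n),xd,-n]
s=status.sense(); R=np.array(s['orientation']); print(s['position'],(Ro.from_matrix(T@R.T).as_rotvec(degrees=True)/90).round(4))
for h in(.1,-.017): print(h,r.x[:3]+h*n,((r.x[:3]+h*n-s['position'])/.2).round(4))
```

```text
cam [0.62979441 0.21523033 0.30743732] z [ 0.08402897 -0.71031001 -0.69885537]
[ 0.66238871 -0.00787203  0.0911496  -0.13315964] -7.629485236010492 [ 0.1  1.3 -0.1 -1.1  0.1  0.4 -1.7 -0.3]
[0.64785714 0.06471579 0.20698257] [-0.0133 -0.0075  0.0066]
0.1 [0.65575039 0.04168533 0.17775214] [ 0.0395 -0.1152 -0.1462]
-0.017 [ 0.66351723 -0.01629679  0.07642717] [ 0.0783 -0.4051 -0.6528]
```

Call:
{"api": "jog_arm", "payload": {
  "increments": [
    [0.02,-0.07,-0.0885,-0.0065,-0.0037,0,1],
    [0.02,-0.07,-0.0885,-0.0065,-0.0037,0,1],
    [0,0,0,0,0,0,1],
    [0,0,0,0,0,0,1]
  ]
}}

```text
time: 2.53
position: [0.6561, 0.0238, 0.1757]
orientation: [[-0.089, 0.994, 0.056], [0.86, 0.105, -0.499], [-0.502, 0.004, -0.865]]
contact_force: [0.3, -0.1, -0.2]
width: 0.0918
```

Call:
{"api": "jog_arm", "payload": {
  "increments": [
    [0,0.0515,-0.042,0,0,0.011,1],
    [0.0049,-0.0397,-0.0693,0,0,0,1],
    [0.0049,-0.0397,-0.0693,0,0,0,1],
    [0.0049,-0.0397,-0.0693,0,0,0,1],
    [0,0,0,0,0,0,1],
    [0,0,0,0,0,0,1]
  ]
}}

```text
time: 3.03
position: [0.6597, 0.0129, 0.1266]
orientation: [[-0.105, 0.992, 0.068], [0.859, 0.125, -0.496], [-0.501, 0.007, -0.866]]
contact_force: [-0.3, 0.2, 0.3]
width: 0.0919
```

```bash
python3 -c "
from h import *
f=grab('wrist','w3')
w=load('w3')
for p in ([.662,-.013,.085],):
  print(proj(w,p))
  for s in(-.088,-.052,.052): print(s,proj(w,np.array(p)+s*np.array([.866*.122,-.866*.9925,.5])))
print(status.sense()['position'])"
```

```text
[323.95917483 224.96295766]
-0.088 [323.73793878  77.09389227]
-0.052 [323.83503742 141.99238187]
0.052 [324.06752627 297.38256006]
[0.66018874 0.01352587 0.12731851]
```

View pics/w3.png

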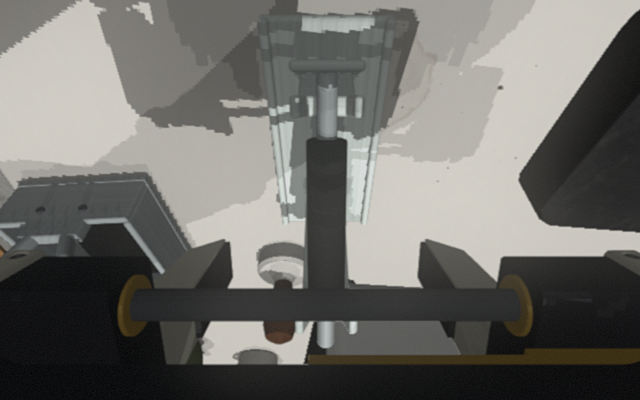

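w3 shows the sleeve centred between the open fingers (u≈327), its low end at v≈138 against a prediction of 142, so the position is confirmed. I'll descend and close.

Call:
{"api": "jog_arm", "payload": {
  "increments": [
    [0.0035,-0.0436,-0.0712,0,0,0,1],
    [0.0035,-0.0436,-0.0712,0,0,0,1],
    [0.0035,-0.0436,-0.0712,0,0,0,1],
    [0.0035,-0.0436,-0.0712,0,0,0,1],
    [0,0,0,0,0,0,1],
    [0,0,0,0,0,0,1]
  ]
}}

```text
time: 3.58
position: [0.6629, -0.022, 0.0702]
orientation: [[-0.104, 0.992, 0.069], [0.859, 0.124, -0.496], [-0.501, 0.007, -0.865]]
contact_force: [-0.7, 1.1, -0.4]
width: 0.0917
```

Call:
{"api": "jog_arm", "payload": {
  "increments": [
    [0,0,0,0,0,0,-1],
    [0,0,0,0,0,0,-1],
    [0,0,0,0,0,0,-1],
    [0,0,0,0,0,0,-1],
    [0,0,0,0,0,0,-1],
    [0,0,0,0,0,0,-1],
    [0,0,0,0,0,0,-1],
    [0,0,0,0,0,0,-1]
  ]
}}

```text
time: 4.25
position: [0.6627, -0.0229, 0.0695]
orientation: [[-0.104, 0.992, 0.068], [0.859, 0.124, -0.497], [-0.501, 0.007, -0.865]]
contact_force: [0.4, -0.0, -0.8]
width: 0.0431
```

Call:
{"api": "jog_arm", "payload": {
  "increments": [
    [0,0,0,0,0,0,-1],
    [0,0,0,0,0,0,-1],
    [0,0,0,0,0,0,-1],
    [0,0,0,0,0,0,-1],
    [0,0,0,0,0,0,-1],
    [0,0,0,0,0,0,-1],
    [0,0,0,0,0,0,-1]
  ]
}}

```text
time: 4.83
position: [0.6628, -0.0229, 0.0696]
orientation: [[-0.104, 0.992, 0.069], [0.859, 0.124, -0.497], [-0.501, 0.007, -0.865]]
contact_force: [1.4, -0.9, 0.8]
width: 0.0228
```

Call:
{"api": "jog_arm", "payload": {
  "increments": [
    [-0.003,0.02,0.035,0,0,0,-1],
    [-0.0052,0.0373,0.065,0,0,0,-1],
    [-0.0052,0.0373,0.065,0,0,0,-1],
    [-0.0052,0.0373,0.065,0,0,0,-1],
    [-0.0052,0.0373,0.065,0,0,0,-1],
    [-0.0052,0.0373,0.065,0,0,0,-1],
    [-0.0052,0.0373,0.065,0,0,0,-1],
    [-0.0052,0.0373,0.065,0,0,0,-1]
  ]
}}

```text
time: 5.5
position: [0.6547, 0.0349, 0.1695]
orientation: [[-0.104, 0.992, 0.069], [0.859, 0.125, -0.496], [-0.501, 0.008, -0.866]]
contact_force: [0.5, -0.2, -1.7]
width: 0.0231
```

Run:
```python
from h import *
from scipy.spatial.transform import Rotation as Ro
s=status.sense(); R=np.array(s['orientation'])
a=np.radians(-10.2); y=np.array([np.cos(a),-np.sin(a),0]); z=np.array([0,0,-1.]); T=np.c_[np.cross(y,z),y,z]
print(s['position'],s['width'],s['contact_force'],(Ro.from_matrix(T@R.T).as_rotvec(degrees=True)/90).round(4))
```

```text
[0.65470167 0.03487294 0.16949347] 0.023146984506781078 [ 0.51312145 -0.2205767  -1.74741448] [0.3293 0.0553 0.0341]
```

Call:
{"api": "jog_arm", "payload": {
  "increments": [
    [-0.02,0,0.12,0,0,0,-1],
    [-0.05,0,0.12,0.055,0.0092,0.0057,-1],
    [-0.09,-0.06,0.02,0.055,0.0092,0.0057,-1],
    [-0.09,-0.09,0,0.055,0.0092,0.0057,-1],
    [-0.09,-0.09,0,0.055,0.0092,0.0057,-1],
    [-0.09,-0.09,0,0.055,0.0092,0.0057,-1],
    [-0.09,-0.09,0,0.055,0.0092,0.0057,-1],
    [-0.09,-0.09,0,0,0,0,-1]
  ]
}}

```text
time: 6.17
position: [0.5323, -0.0732, 0.2209]
orientation: [[-0.172, 0.985, 0.0], [0.985, 0.172, 0.003], [0.003, 0.001, -1.0]]
contact_force: [0.5, -1.8, -2.2]
width: 0.023
```

Call:
{"api": "jog_arm", "payload": {
  "increments": [
    [-0.09,-0.13,-0.03,0,0,0,-1],
    [-0.09,-0.13,-0.08,0,0,0,-1],
    [-0.09,-0.13,-0.1,0,0,0,-1],
    [0,0,0,0,0,0,-1],
    [0,0,0,0,0,0,-1],
    [0,0,0,0,0,0,-1]
  ]
}}

```text
time: 6.67
position: [0.4795, -0.1459, 0.1786]
orientation: [[-0.178, 0.984, 0.001], [0.984, 0.178, 0.0], [-0.0, 0.001, -1.0]]
contact_force: [0.3, 0.9, -1.1]
width: 0.0231
```

Run:
```python
from h import *
for n in('wrist','top'): grab(n,n[0]+'4')
s=status.sense();print(s['position'],s['orientation'],s['width'])
w=load('w4')['frame']; t=load('t4')['frame'][200:290,280:400]
cv2.imwrite('pics/c4.png',np.vstack([cv2.resize(w[:300],(640,300)),cv2.resize(t[:,:],(400,300),interpolation=cv2.INTER_CUBIC) if 0 else np.hstack([cv2.resize(t,(400,300),interpolation=cv2.INTER_CUBIC),np.zeros((300,240,3),np.uint8)])]))
```

```text
[ 0.48016427 -0.14519676  0.17865445] [[-1.79358973e-01  9.83782915e-01  1.23921600e-03]
 [ 9.83783695e-01  1.79358847e-01  2.13315627e-04]
 [-1.24080835e-05  1.25738057e-03 -9.99999209e-01]] 0.023331779337215447
```

View pics/c4.png

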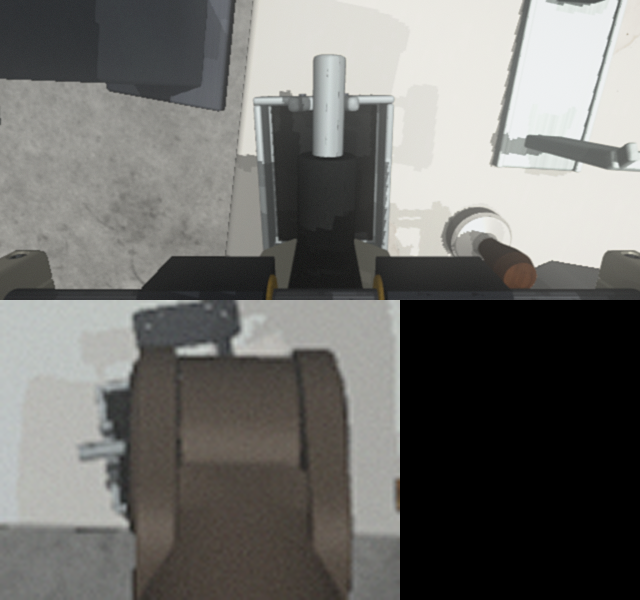

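w4 shows the bar level in line with the fingers: rod tip at (329,55) and sleeve end at (329,156). The tub's far outer rim corners are at (255,98) and (392,98), with the prong outer sides at u≈289 and u≈358, v≈102.

Run:
```python
from h import *
f=load('w4'); tcp=np.array([.4801,-.1452,.1786]); ax=np.array([-.1793,.9838,0])
for n,u,v,z in(('tip',329,58,.1957),('sleeve',329,156,.2035)):
    p=at_z(f,u,v,z); print(n,p,'along',(p-tcp)@ax,'lat',(p-tcp)@[.9838,.1793,0])
c=[at_z(f,u,98,.052) for u in(255,392)]; print('rim',c,(c[0]+c[1])/2,np.linalg.norm(c[0]-c[1]))
k=[at_z(f,u,102,.087) for u in(289,358)]; print('fork',k,(k[0]+k[1])/2,np.linalg.norm(k[0]-k[1]))
d=c[0]-c[1]; print(np.degrees(np.arctan2(d[1],d[0])))
for q in((.4775,-.1445),(.4801,-.1452)):
  print([proj(f,np.array([*q,z])+s*ax).round(0) for s,z in((.073,.052),(.063,.087),(.073,.087))])
m=(c[0]+c[1])/2; print('seat', m-.073*ax)
m=(k[0]+k[1])/2; print('seat', m-.068*ax)
```

```text
tip [ 0.46420278 -0.05560356  0.1957    ] along 0.09099535021485969 lat 0.00042495967842656117
sleeve [ 0.47055242 -0.09065003  0.2035    ] along 0.05537813866520511 lat 0.00038789513892692246
rim [array([ 0.41218628, -0.08197223,  0.052     ]), array([ 0.51682159, -0.06313821,  0.052     ])] [ 0.46450394 -0.07255522  0.052     ] 0.10631683059833233
fork [array([ 0.4418224 , -0.07873104,  0.087     ]), array([ 0.48822177, -0.07037886,  0.087     ])] [ 0.46502208 -0.07455495  0.087     ] 0.04714510371983834
-169.7962061080227
[array([323.,  98.]), array([323., 114.]), array([323.,  99.])]
[array([326., 100.]), array([327., 116.]), array([327., 101.])]
seat [ 0.47759284 -0.14437262  0.052     ]
seat [ 0.47721448 -0.14145335  0.087     ]
```

Call:
{"api": "jog_arm", "payload": {
  "increments": [
    [-0.0105,-0.0105,-0.05,0,0,0,-1],
    [0,0,-0.1,0,0,0,-1],
    [0,0,-0.1,0,0,0,-1],
    [0,0,-0.1,0,0,0,-1],
    [0,0,-0.1,0,0,0,-1],
    [0,0,-0.06,0,0,0,-1],
    [0,0,0,0,0,0,-1],
    [0,0,0,0,0,0,-1]
  ]
}}

```text
time: 7.43
position: [0.4766, -0.1479, 0.075]
orientation: [[-0.178, 0.984, -0.002], [0.984, 0.178, 0.001], [0.001, -0.002, -1.0]]
contact_force: [0.4, -0.4, -1.0]
width: 0.0232
```

Call:
{"api": "jog_arm", "payload": {
  "increments": [
    [0.006,0.002,-0.02,0,0,0,-1],
    [0,0,-0.02,0,0,0,-1],
    [0,0,-0.02,0,0,0,-1],
    [0,0,-0.015,0,0,0,-1],
    [0,0,0,0,0,0,-1],
    [0,0,0,0,0,0,-1]
  ]
}}

```text
time: 7.93
position: [0.4778, -0.1483, 0.0604]
orientation: [[-0.177, 0.984, -0.001], [0.984, 0.177, 0.0], [0.0, -0.001, -1.0]]
contact_force: [-0.2, 0.1, -1.4]
width: 0.0231
```

Run:
```python
from h import *
f=grab('wrist','w5'); cv2.imwrite('pics/c5.png',cv2.resize(f['frame'][20:290,180:480],None,fx=2.2,fy=2.2)[:600])
```

```text
(no output)
```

View pics/c5.png

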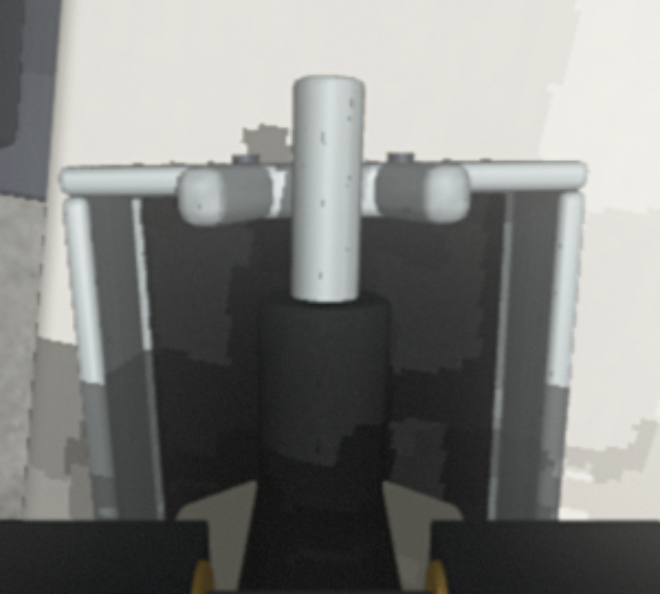

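c5 shows the rod (centre u≈328) lying between the fork's prongs (180–468, centre 324), with the sleeve end inside the fork. I'll lower the last few millimetres slowly.

Call:
{"api": "jog_arm", "payload": {
  "increments": [
    [0,0,-0.006,0,0,0,-1],
    [0,0,-0.006,0,0,0,-1],
    [0,0,-0.006,0,0,0,-1],
    [0,0,-0.005,0,0,0,-1],
    [0,0,0,0,0,0,-1],
    [0,0,0,0,0,0,-1]
  ]
}}

```text
time: 8.48
position: [0.4779, -0.1483, 0.0558]
orientation: [[-0.177, 0.984, -0.001], [0.984, 0.177, 0.0], [0.0, -0.001, -1.0]]
contact_force: [-0.6, -0.2, -2.2]
width: 0.0231
```

Call:
{"api": "jog_arm", "payload": {
  "increments": [
    [0,0,-0.005,0,0,0,-1],
    [0,0,0,0,0,0,-1],
    [0,0,0,0,0,0,-1]
  ]
}}

```text
time: 8.73
position: [0.4779, -0.1483, 0.0549]
orientation: [[-0.177, 0.984, -0.001], [0.984, 0.177, 0.0], [0.0, -0.001, -1.0]]
contact_force: [-0.2, -0.4, -1.7]
width: 0.0228
```

Call:
{"api": "jog_arm", "payload": {
  "increments": [
    [0,0,-0.005,0,0,0,-1],
    [0,0,0,0,0,0,-1],
    [0,0,0,0,0,0,-1]
  ]
}}

```text
time: 8.98
position: [0.4779, -0.1483, 0.0538]
orientation: [[-0.177, 0.984, -0.001], [0.984, 0.177, 0.0], [0.0, -0.001, -1.0]]
contact_force: [0.9, -0.1, -2.1]
width: 0.0231
```

Call:
{"api": "jog_arm", "payload": {
  "increments": [
    [0,0,-0.005,0,0,0,-1],
    [0,0,0,0,0,0,-1],
    [0,0,0,0,0,0,-1]
  ]
}}

```text
time: 9.23
position: [0.4779, -0.1484, 0.0528]
orientation: [[-0.177, 0.984, -0.001], [0.984, 0.177, 0.0], [0.0, -0.001, -1.0]]
contact_force: [0.6, 0.4, -2.5]
width: 0.0229
```

Call:
{"api": "jog_arm", "payload": {
  "increments": [
    [0,0,-0.005,0,0,0,-1],
    [0,0,0,0,0,0,-1],
    [0,0,0,0,0,0,-1]
  ]
}}

```text
time: 9.48
position: [0.478, -0.1483, 0.0521]
orientation: [[-0.177, 0.984, -0.001], [0.984, 0.177, 0.0], [0.0, -0.001, -1.0]]
contact_force: [-0.5, -0.0, 1.0]
width: 0.0228
```

The contact force rose by about 3.5 N, so the bar is resting in the forks. I'll release with a partial opening so the finger backs stay inside the tub.

Call:
{"api": "jog_arm", "payload": {
  "increments": [
    [0,0,0,0,0,0,-0.2],
    [0,0,0,0,0,0,-0.1],
    [0,0,0,0,0,0,-0.05],
    [0,0,0,0,0,0,-0.05],
    [0,0,0,0,0,0,-0.05],
    [0,0,0,0,0,0,-0.05]
  ]
}}

```text
time: 9.98
position: [0.478, -0.1483, 0.0519]
orientation: [[-0.177, 0.984, -0.001], [0.984, 0.177, 0.0], [0.0, -0.001, -1.0]]
contact_force: [-0.3, -0.5, -0.1]
width: 0.0433
```

Call:
{"api": "jog_arm", "payload": {
  "increments": [
    [0,0,0.02,0,0,0,-0.05],
    [0,0,0.05,0,0,0,-0.05],
    [0,0,0.1,0,0,0,-0.05],
    [0,0,0.15,0,0,0,-0.05],
    [0,0,0.15,0,0,0,-0.05],
    [0,0,0.15,0,0,0,-0.05],
    [0,0,0,0,0,0,-0.05],
    [0,0,0,0,0,0,-0.05]
  ]
}}

```text
time: 10.65
position: [0.4791, -0.1485, 0.1783]
orientation: [[-0.177, 0.984, 0.003], [0.984, 0.177, -0.001], [-0.002, 0.003, -1.0]]
contact_force: [-0.1, 0.2, -0.4]
width: 0.0434
```

Run:
```python
from h import *
f=grab('wrist','w6')
s=status.sense();print(s['time'],s['position'],s['contact_force'],s['width'])
ax=np.array([-.177,.9838,0]); c=np.array([.4775,-.1443,.072])
print([proj(f,c+q*ax).round(1) for q in(.088,.052,-.052,-.088)])
```

```text
10.7 [ 0.47807991 -0.14848563  0.17673597] [ 0.52085364 -0.87302663 -0.45828054] 0.043525589854510466
[array([324.1,  72.2]), array([324.2, 124.1]), array([324.4, 253. ]), array([324.5, 291.6])]
```

View pics/w6.png

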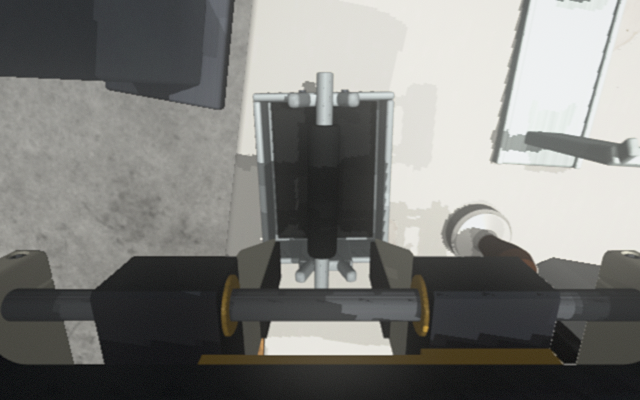

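w6 shows the bar lying in both forks. Its tip is at v≈72 (predicted 72.2) and its sleeve runs from v≈125 to v≈256 (predicted 124 to 253), aligned to within about 1°. The fingers are clear.

```bash
python3 -c "
from workcell import job; print(job.sign_off())"
```

```text
the job is handed in; nothing more can be done
None
```

The knock bar is back across the rectangular knock box, lying in both forks and released. I handed the job in at about 10.7 s of the 38 s allowed; `sign_off` gives no verdict.

- **Pick and carry:** I gripped the sleeve square to the slope and lifted it about 115 mm along the slope's normal. I then levelled it over the tub and lowered it about 1 mm at a time until the wrist force rose by about 3.5 N.
- **Release:** I opened the fingers only part way, to 43 mm, so their backs stayed inside the tub, then lifted straight up.
- **Last checks:** In the final wrist picture the bar's ends fall within 1–3 pixels of where a seated bar should appear, and its axis is within about 1° of the fork line. The wrist force read about 1 N with the fingers clear.
- **Disagreements:**
    - **Bar height on the drainer:** My first camera fit was about 6 mm above the given value, so I used the given one.
    - **Contact height:** The forks took the bar about 3 mm lower than I expected, which suggests it sat a little higher in the fingers than planned.
- **Not checked:** I did not look at all the bystanders again at the end. The final picture shows the tamper still standing, and the arm passed well above the other things.

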